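# Pull the blown fuse from its deep well with sprung fuse tongs

## Task

One of the three fuses in the sloping-front fuse box has blown: its lamp is red, the others are green. Take the sprung orange fuse tongs from their rest, squeeze them shut on the blown fuse down in its well, draw it out and leave it in the steel dish, then stand the tongs back in their rest and let go. Only the tongs may touch a fuse, never the bare fingers; leave the two good fuses in their wells and do not knock the flux bottle, solder reel or tape about.

Things in the scene. Friction and masses are not known exactly. Their poses are not given: they have to be found in the camera images.
- fuse_box: Blue fixed case with a grey panel that slopes up to the back at 30 degrees: 190 wide (y), 150 along the slope, 43 high in front, 117 behind. Origin: middle of its underside; x to its high back, y to the left well, z up; panel normal (-0.5, 0, 0.866). Three fuse wells 52 mm apart, square to the panel (so they lean 30 degrees), each 32 (y) x 20 mm (up the slope) clear, 70 deep, walls 3.
- well_right (a point): Centre of the mouth of the right well (left is +y of fuse_box), in the panel's face; take directions from fuse_box. Its own lamp sits 48 mm down the slope from here, a neighbour's lamp 71 mm away.
- fuse_right: Fuse in the right well: white ceramic cylinder with steel caps, 10.3 mm across, 38 long, loose, 20 g. Origin: its middle; z along it. It stands on the well's floor in a loose brass clip 14 mm high (1 mm of play, no grip), upper end 30 mm below the panel's face, within about 1 mm of the well's axis.
- well_middle (a point): Centre of the mouth of the middle well (left is +y of fuse_box), in the panel's face; take directions from fuse_box. Its own lamp sits 48 mm down the slope from here, a neighbour's lamp 71 mm away.
- fuse_middle: Fuse in the middle well: white ceramic cylinder with steel caps, 10.3 mm across, 38 long, loose, 20 g. Origin: its middle; z along it. It stands on the well's floor in a loose brass clip 14 mm high (1 mm of play, no grip), upper end 30 mm below the panel's face, within about 1 mm of the well's axis.
- well_left (a point): Centre of the mouth of the left well (left is +y of fuse_box), in the panel's face; take directions from fuse_box. Its own lamp sits 48 mm down the slope from here, a neighbour's lamp 71 mm away.
- fuse_left: Fuse in the left well: white ceramic cylinder with steel caps, 10.3 mm across, 38 long, loose, 20 g. Origin: its middle; z along it. It stands on the well's floor in a loose brass clip 14 mm high (1 mm of play, no grip), upper end 30 mm below the panel's face, within about 1 mm of the well's axis.
- lamp_red: The red lamp, an 11 mm dome 7 mm high on the panel, below the well of the blown fuse. Origin: middle of its base, in the panel's face. The other two wells have like lamps in green.
- tongs: Sprung fuse tongs, 80 g. Origin: midway between the jaw tips; z up to the handles, y the line on which they close. Black jaws z 0 to 50 mm: open, 26.4 mm over their outsides (y), 10 wide (x), 17 clear between, V-grooved over the lowest 15. Orange hand guard z 50 to 54 (26 x 50 mm); orange handles z 54 to 100, flat outer faces 20 wide (x), 40 mm apart when open (the guard stands out 5 more).
- tongs_half_a (a joint): Travel of the +y half of the tongs, 0 open to 0.006 m; springs hold both halves open on stops. Under 8 N of squeeze they stay open; 13 N brings each half in 4.5 mm (handles 31 mm over all), where the jaws meet a fuse's sides. About 22 N holds a fuse firmly; 5 to 6 N carries the tongs with jaws open.
- tongs_half_b (a joint): The same for the -y half of the tongs; the halves move in parallel.
- tongs_grip (a point): Middle of the tongs' handles, 78 mm above the jaw tips on their axis: where to take them, fingers pointing to the jaws and closing along the tongs' y. Fingertips up to 22 mm past this point clear the guard; the handles end 22 mm above it.
- tongs_guard (a point): Middle of the underside of the tongs' hand guard, 50 mm above the jaw tips; it sits on the rest's rim.
- tongs_rest: Fixed rest for the tongs: dark steel foot 76 x 88 x 8 mm, grey upright socket 32 (x) x 52 (y), 62 high. Origin: middle of its underside, z up. Opening 18 (x) x 34 mm (y), down to 8 mm above the desk. The tongs hang in it by their guard, jaws down, their y along the rest's y (either way round).
- rest_mouth (a point): Centre of the socket's mouth, 62 mm above the desk.
- dish: Round steel parts dish, loose, 250 g, 100 mm across at the rim, 72 mm across at the foot, 26 high, inner floor 4 mm above its underside, wall 2.5. Origin: middle of its underside, z up.
- flux_bottle: Amber dropper bottle, 34 mm across, 102 high, standing; bystander. Origin: middle of its underside.
- solder_spool: Reel of solder wire, 58 x 84 x 46 mm high; bystander. Origin: middle of its underside.
- tape_roll: Roll of red tape, 62 mm across, 18 high, lying flat; bystander. Origin: middle of its underside.

How it is judged (in metres and radians):
On the way, in this order (a step that is already met when the one before it is completed fails the run):
1. the tongs are lifted out of their rest, so that their jaw tips clear its socket (z of tongs in the frame of rest_mouth above 0.005 m and contact force between the fingers and tongs above 0.5 N), for 0.2 s.
2. the fuse beside the red lamp is drawn clear of its well between the jaws of the tongs (((distance between lamp_red and well_right below 0.058 m and distance between fuse_right and well_right above 0.025 m and z of fuse_right in the frame of fuse_box above 0.105 m and contact force between tongs and fuse_right above 0.5 N and contact force between the fingers and tongs above 0.5 N) or (distance between lamp_red and well_middle below 0.058 m and distance between fuse_middle and well_middle above 0.025 m and z of fuse_middle in the frame of fuse_box above 0.105 m and contact force between tongs and fuse_middle above 0.5 N and contact force between the fingers and tongs above 0.5 N) or (distance between lamp_red and well_left below 0.058 m and distance between fuse_left and well_left above 0.025 m and z of fuse_left in the frame of fuse_box above 0.105 m and contact force between tongs and fuse_left above 0.5 N and contact force between the fingers and tongs above 0.5 N))), for 0.2 s.
3. that fuse lies or stands in the steel dish, out of the tongs (((distance between lamp_red and well_right below 0.058 m and (horizontal distance between fuse_right and dish below 0.046 m and z of fuse_right in the frame of dish between 0 and 0.034 m) and contact force between tongs and fuse_right below 0.1 N) or (distance between lamp_red and well_middle below 0.058 m and (horizontal distance between fuse_middle and dish below 0.046 m and z of fuse_middle in the frame of dish between 0 and 0.034 m) and contact force between tongs and fuse_middle below 0.1 N) or (distance between lamp_red and well_left below 0.058 m and (horizontal distance between fuse_left and dish below 0.046 m and z of fuse_left in the frame of dish between 0 and 0.034 m) and contact force between tongs and fuse_left below 0.1 N))), for 0.2 s.
At the end, for the whole second after the job is handed in: The red lamp's fuse lies still in the dish (its middle within 46 mm of the dish's axis, under 34 mm above its underside), the other fuses within 10 mm of their starts; the tongs hang in their rest, released, still, within 0.12 rad of upright, guard within 12 mm of the mouth's centre (((distance between lamp_red and well_right below 0.058 m and (horizontal distance between fuse_right and dish below 0.046 m and z of fuse_right in the frame of dish between 0 and 0.034 m) and linear speed of fuse_right below 0.02 m/s and distance of each of fuse_middle, fuse_left from where it was at the start of the episode below 0.01 m) or (distance between lamp_red and well_middle below 0.058 m and (horizontal distance between fuse_middle and dish below 0.046 m and z of fuse_middle in the frame of dish between 0 and 0.034 m) and linear speed of fuse_middle below 0.02 m/s and distance of each of fuse_right, fuse_left from where it was at the start of the episode below 0.01 m) or (distance between lamp_red and well_left below 0.058 m and (horizontal distance between fuse_left and dish below 0.046 m and z of fuse_left in the frame of dish between 0 and 0.034 m) and linear speed of fuse_left below 0.02 m/s and distance of each of fuse_right, fuse_middle from where it was at the start of the episode below 0.01 m)) and distance between tongs_guard and rest_mouth below 0.012 m and angle between tongs's own z axis and vertical below 0.12 rad and contact force between the fingers and tongs below 0.1 N and linear speed of tongs below 0.02 m/s); the robot touches nothing.
It fails at once if a bare finger presses on a fuse (contact force between the fingers and fuse_right above 0.5 N or contact force between the fingers and fuse_middle above 0.5 N or contact force between the fingers and fuse_left above 0.5 N).
It fails at once if a good fuse is drawn more than 15 mm out of its place ((not (distance between lamp_red and well_right below 0.058 m) and distance of fuse_right from where it was at the start of the episode above 0.015 m) or (not (distance between lamp_red and well_middle below 0.058 m) and distance of fuse_middle from where it was at the start of the episode above 0.015 m) or (not (distance between lamp_red and well_left below 0.058 m) and distance of fuse_left from where it was at the start of the episode above 0.015 m)).
It fails at once if the flux bottle, the solder reel or the tape roll is pushed more than 30 mm (distance of any of flux_bottle, solder_spool, tape_roll from where it was at the start of the episode above 0.03 m).
It also fails if it takes over 64 s, if anything falls off the work surface, if the arm or the gripper's body presses on something with over 40 N, if the wrist force passes 120 N, or if a joint passes its speed limit or range.

## Robot

A 6-joint arm with a two-finger parallel gripper is mounted at the origin on a cart in front of the work surface, level with it; the furniture and walls round the work are solid. World frame = base frame: x ahead of the robot, y to its left, z up, the work surface at z = 0. Lengths are in mm, angles in rad, forces in N, time in s.
With the tool pointing down it reaches from about 300 to 775 mm from the base axis. Payload 14.6 kg.
Tool frame: the origin (TCP) lies on the centre line of the jaws, within the pads' length; the fingertips stand 8 mm ahead of it and the grasp point (between the pads) lies 11 mm behind it; z points along the fingers, y is the line along which they close (so a half turn about z gives the same grasp; the last joint's range is limited). The gripper opens to 94 mm and grips with 3 to 60 N. Pads are 16 mm wide; open, the fingers measure 119 mm over their backs; the gripper's body (75 mm by 177 mm) begins 78 mm behind the grasp point.
Start: joints at [1.178, 0.3, 1.521, -0, 1.321, -0.067], TCP at [176.034, 521.058, 213.446] pointing down, gripper open.
Joint ranges: [-3.03, 3.03], [-0.79, 2.21], [0.23, 2.52], [-1.04, 4.18], [0, 3.07], [-2.55, 2.55]. Speed limits (rad/s): [2.22, 2.22, 2.57, 3.14, 3.14, 3.14].

## Interface

Orientations are given as [roll, pitch, yaw] about the fixed x, y, z axes, in that order (R = Rz(yaw) Ry(pitch) Rx(roll)).
In Python, from cell import manip gives the robot as it stands.
- The arm moves only by the tool jog_arm, never from a script. Its argument "rows" is one flat list of numbers, 7 for each row, row after row: the shift along the world's x, y, z in cm, then the turn, a rotation vector about the world's x, y, z in rad, then the closure, from 0 (fully open) to 1 (shut). In form: [dx, dy, dz, rx, ry, rz, fingers, dx, dy, dz, rx, ry, rz, fingers, ...]. A call has 1 to 20 rows; each row shifts and turns the commanded pose from where the row before left it; what a row does not reach is not made up. A row lasts 1/12 s, in which the tool goes at most 41.7 mm and 7.16 degrees, less where a joint would pass 70% of its speed; a pose out of reach is approached as far as the arm can. A call with a gripper value outside its range is refused whole. The fingers move at their own pace and stop on an object; "newtons" is the grip in N (left out, the last holds). Time passes only in rows, so rows that do not move let the fingers close. It gives the time, the measured TCP pose, the force, the opening and the grip force at its end, in the units of the state.
- manip.read_state(): the state, without advancing time (a new reading comes with each control period).
- manip.camera(name): name is "scene" or "top"; returns (picture, depth): 480x640x3 uint8, blue, green, red; 480x640 float32, mm along the optical axis (not along the pixel's ray), 0 where there is no reading.
- manip.camera_model(name): a dict with "K" (3x3 intrinsics, pixels), "R" (3x3) and "t" (3): a world point X has camera coordinates R X + t. Camera axes: x right, y down, z forward; pixel columns grow to the right and rows downward; lengths in mm; the calibration is good to about 2 mm. A picture is of the moment at which its call begins. camera_model takes no time and is no camera call.
- manip.sign_off(): hands the job in; it is judged then, once.
The state is a dict: "clock": time; "joints": joint angles; "qd": joint speeds; "effort": joint torques, N m; "eef_pos": TCP position; "eef_rot": TCP orientation; "wrist_force": force on the tool from outside, world axes, zero at the start; "moment": the same for the moment, N m; "finger_gap": finger opening in mm; "finger_force": force on a finger pad.
Only numpy, scipy, OpenCV 4.12 (cv2) and the standard library are available. Lean on these libraries where they do the work, as an engineer would, in place of code of your own. Each camera call takes 0.05 s, during which the arm holds its last target. There are 200 camera calls.

## Working session

There is one attempt and no reset: what is moved stays moved. The work goes in short steps, Python scripts to look and compute and a tool call to move; the robot and the scene stay as the last step left them, time stands still between calls to the robot, and variables do not carry over. Pictures are saved under pics/ and viewed, at most 10 in all, crops included, and the job is handed in when it is done.

Besides the shell and the picture viewer there is one more tool, called after "Call:" as name(argument=value, ...) on one line, values as JSON. jog_arm: Moves the arm, as the interface text tells. Its arguments: {"type":"object","properties":{"rows":{"type":"array"},"newtons":{"type":"number"}},"required":["rows"]}

```bash
mkdir -p pics
cat > h.py <<'E'
import numpy as np, cv2
from cell import manip
def cloud(n):
    p,d=manip.camera(n); m=manip.camera_model(n)
    K,R,t=[np.array(m[k],float) for k in("K","R","t")]
    v,u=np.mgrid[:480,:640]
    c=np.stack([(u-K[0,2])/K[0,0]*d,(v-K[1,2])/K[1,1]*d,d],-1)
    return p,d,(c-t.ravel())@R
E
python3 - <<'E'
from h import *
for n in("scene","top"):
    p,d,X=cloud(n); cv2.imwrite(f"pics/{n}0.png",p); np.savez(f"{n}0.npz",p=p,d=d,X=X)
    m=manip.camera_model(n); print(n,-np.array(m["R"]).T@np.array(m["t"]).ravel())
print(manip.read_state())
E
```

```text
scene [-347.9447091  -551.98243484  809.65684194]
top [ 458.25133293   15.47932457 1105.50741283]
{'clock': 0.1, 'joints': array([ 1.17838974e+00,  3.00382228e-01,  1.52151246e+00, -2.99371246e-05,
        1.32070185e+00, -6.66077395e-02]), 'qd': array([ 5.28063733e-05, -1.23384750e-03, -9.09558544e-04, -1.36674445e-03,
        1.57434182e-03, -6.50920613e-04]), 'effort': array([-5.05024018e-04, -5.32645833e+01, -3.53282225e+01,  7.08885561e-02,
        2.35523534e-02, -9.07132085e-05]), 'eef_pos': array([175.96361975, 520.85353347, 212.96410289]), 'eef_rot': array([-3.14058906e+00, -3.78832127e-05,  2.81580121e+00]), 'wrist_force': array([0.61573392, 0.19495302, 0.16328753]), 'moment': array([-0.0409662 ,  0.03116718, -0.09905338]), 'finger_force': 0.0, 'finger_gap': 93.57484197096394}
```

View pics/top0.png

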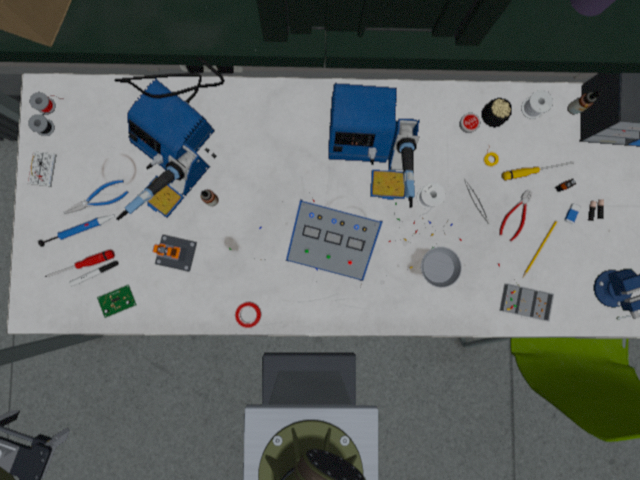

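View pics/scene0.png

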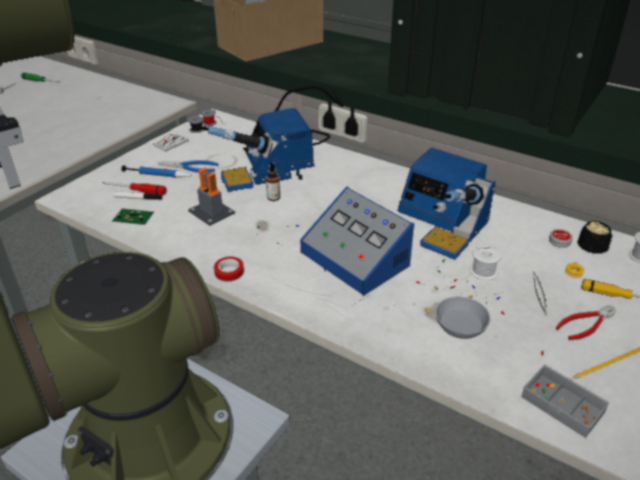

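The red lamp is at top-view pixel (349,263), below the right well at (356,244). The tongs and rest are at (170,252), the dish at (440,267) and the bottle at (209,198). The tape is at (248,314) and the reel at (430,195). Next I measure them.

```bash
cat > m.py <<'E'
from h import *
Z={n:np.load(n+"0.npz") for n in("top","scene")}
P=Z["top"]["p"].astype(int);X=Z["top"]["X"];B,G,R=[P[...,i] for i in range(3)]
v,u=np.mgrid[:480,:640]
def win(a,b,c,d):return (u>=a)&(u<b)&(v>=c)&(v<d)
# panel plane
pm=win(280,390,195,285)&(X[...,2]>30)&(abs(B-R)<30)&(G>80)
q=X[pm]; c=q.mean(0)
for _ in range(5):
    n=np.linalg.svd((q-c),full_matrices=0)[2][2]; r=(q-c)@n; q=q[abs(r)<2.5]; c=q.mean(0)
n*=np.sign(n[2]); print("panel n",n,"tilt",np.degrees(np.arccos(n[2])),"yaw",np.degrees(np.arctan2(-n[1],-n[0])),"N",len(q))
m=win(280,390,195,285)&(abs((X-c)@n)<4)
print("rectXY",end=" ")
s=np.array([-n[0],-n[1]]);s/=np.linalg.norm(s)
e1=np.array([s[0],s[1],0]);e1=e1-n*(e1@n);e1/=np.linalg.norm(e1);e2=np.cross(n,e1)
w=(X[m]-c)@np.c_[e1,e2]
rr=cv2.minAreaRect(w.astype(np.float32));print(rr)
print("centre",c+rr[0][0]*e1+rr[0][1]*e2, "pctl",np.percentile(w,[.5,99.5],axis=0))
for nm in Z:
    P2=Z[nm]["p"].astype(int);X2=Z[nm]["X"]
    b,g,r=[P2[...,i] for i in range(3)]
    near=(np.linalg.norm(X2-c,axis=-1)<120)
    for k,mm in(("red",(r>150)&(g<110)&(b<110)),("green",(g>r+40)&(g>b+25))):
        k2,l,st,ce=cv2.connectedComponentsWithStats((near&mm).astype(np.uint8))
        for i in range(1,k2):
            if st[i,4]>3:
                p=X2[l==i].mean(0);print(nm,k,ce[i],st[i,4],p,"panel coords",(p-c)@e1,(p-c)@e2,(p-c)@n)
    # tongs
    o=(r>170)&(g>60)&(g<170)&(b<90)&(np.linalg.norm(X2[...,:2]-X[252,168,:2],axis=-1)<70)
    q2=X2[o];print(nm,"orange",len(q2),q2.min(0),q2.max(0),q2.mean(0))
    f=(np.linalg.norm(X2[...,:2]-X[252,175,:2],axis=-1)<75)&(X2[...,2]>4)&(X2[...,2]<14);print(" foot",cv2.minAreaRect(X2[f][:,:2].astype(np.float32)))
    f=(np.linalg.norm(X2[...,:2]-X[252,170,:2],axis=-1)<60)&(X2[...,2]>56)&(X2[...,2]<69);print(" 56-69",f.sum(),cv2.minAreaRect(X2[f][:,:2].astype(np.float32)))
    f=(np.linalg.norm(X2[...,:2]-X[252,170,:2],axis=-1)<60)&(X2[...,2]>92)&(X2[...,2]<125);print(" hand",f.sum(),cv2.minAreaRect(X2[f][:,:2].astype(np.float32)),X2[f].mean(0))
    f=(np.linalg.norm(X2[...,:2]-X[267,440,:2],axis=-1)<75)&(X2[...,2]>21)&(X2[...,2]<32);print(" dish",f.sum(),cv2.minEnclosingCircle(X2[f][:,:2].astype(np.float32)),X2[f][:,2].max())
    for nn,(a,d) in dict(flux=(198,209),reel=(195,430),tape=(306,248)).items():
        f=(np.linalg.norm(X2[...,:2]-X[d and a,d,:2],axis=-1)<65)&(X2[...,2]>10);print(nn,X2[f].min(0),X2[f].max(0))
E
python3 m.py
```

```text
panel n [ 0.97439712 -0.22476526  0.00555191] tilt 89.68189746862078 yaw 167.0107213187404 N 94
rectXY ((-35.59370040893555, 0.5576171875), (277.9037780761719, 89.30448150634766), 89.64891052246094)
centre [540.71653611 -54.65504617  39.33115687] pctl [[ -79.2708331  -137.09464984]
 [   8.48160105  138.42553625]]
top red [349.61538462 262.38461538] 13 [494.45061025 -85.72076479  62.06693447] panel coords -12.646748413680093 41.22756370274804 -37.972663809599716
top green [306.41666667 250.75      ] 12 [520.56816654  14.60376479  63.12453679] panel coords -11.605259861573597 -62.40028577095169 -35.06738933688386
top green [328.  256.5] 12 [507.6977807  -35.52076815  62.05059216] panel coords -12.672111291383652 -10.665472104080028 -36.347965044388886
top orange 33 [503.4908073  309.05152697  65.25232954] [525.42271053 350.54952919 115.32924576] [515.02353242 325.64902344  95.35838182]
 foot ((515.3258056640625, 315.675537109375), (137.7154083251953, 135.1762237548828), 21.25838279724121)
 56-69 160 ((517.336669921875, 331.64813232421875), (52.178993225097656, 31.932313919067383), 77.9
[... 1150 characters left out ...]
 310.0862731933594), (134.12303161621094, 143.47610473632812), 57.64467239379883)
 56-69 163 ((515.5780639648438, 330.3959045410156), (57.412479400634766, 34.6497802734375), 78.93958282470703)
 hand 185 ((516.5509643554688, 330.4486999511719), (48.73794937133789, 24.73395538330078), 79.39591979980469) [514.51817059 327.57168756 105.43791792]
 dish 392 ((488.7420654296875, -311.8308410644531), 52.01382827758789) 31.740280579400338
flux [628.72651632 228.1317424   10.31043088] [702.18954169 304.37184189 131.53080429]
reel [ 617.09619162 -315.916649     10.07090269] [ 691.37298699 -258.64897893   51.30602299]
tape [337.84413638 119.17497064  10.04492542] [403.01946995 184.28650812  23.89219248]
```

```bash
cat > m2.py <<'E'
from h import *
from scipy.optimize import least_squares
a=np.radians(-14.6)
L=np.array([[520.3,14.2],[507.7,-36.3],[494.9,-86.5]])
out=[]
for nm in("top","scene"):
    z=np.load(nm+"0.npz");X=z["X"];p=z["p"]
    ex=np.array([np.cos(a),np.sin(a),0]);ey=np.array([-ex[1],ex[0],0])
    es=ex*.866+np.array([0,0,.5]);n=np.cross(es,ey)*1.0;n*=np.sign(n[2])
    o=np.array([507.6,-36.3,58.])+es*48   # middle well mouth guess
    s=(X-o)@es;y=(X-o)@ey;h=(X-o)@n
    m=(abs(s)<75)&(abs(y)<90)&(abs(h)<6)
    q=X[m];A=np.c_[q[:,:2],np.ones(len(q))]
    w=np.ones(len(q),bool)
    for _ in range(6):
        k=np.linalg.lstsq(A[w],q[w,2],rcond=None)[0];r=q[:,2]-A@k;w=abs(r-np.median(r[w]))<3
    nn=np.array([-k[0],-k[1],1]);nn/=np.linalg.norm(nn)
    print(nm,w.sum(),"n",nn,"tilt",np.degrees(np.arccos(nn[2])),"yaw",np.degrees(np.arctan2(-nn[1],-nn[0])),"h off",np.median(h[m]),"std",r[w].std())
    zz=lambda x,yy:k[0]*x+k[1]*yy+k[2]
    print(" z at middle well",zz(*o[:2]),"guess",o[2])
    # rectified view 4px/mm
    o2=o.copy();o2[2]=zz(*o[:2])
    M=manip.camera_model(nm);K,R,t=[np.array(M[j],float) for j in("K","R","t")]
    gy,gs=np.meshgrid(np.arange(95,-95,-.25),np.arange(80,-70,-.25))
    W=o2+gs[...,None]*es+gy[...,None]*ey
    c=W@R.T+t.ravel();uv=c@K.T;uv=uv[...,:2]/uv[...,2:]
    im=cv2.remap(p,uv[...,0].astype(np.float32),uv[...,1].astype(np.float32),cv2.INTER_CUBIC)
    for i in range(0,760,40):cv2.line(im,(i,0),(i,4),(0,255,255),1)
    for i in range(0,600,40):cv2.line(im,(0,i),(4,i),(0,255,255),1)
    cv2.circle(im,(380,320),2,(255,0,255),1)
    out.append(cv2.resize(im,(380*2//2*1,300)))
    cv2.imwrite(f"pics/rect_{nm}.png",im)
cv2.imwrite("pics/rect.png",np.vstack(out))
E
python3 m2.py
```

```text
top 3586 n [-0.48407944  0.12397539  0.86619697] tilt 29.98033368977145 yaw -14.365007730024512 h off -2.1287788020493763 std 1.4960259340245252
 z at middle well 79.45593659366745 guess 82.0
scene 3567 n [-0.48454692  0.12391186  0.86594465] tilt 30.00925252881487 yaw -14.344670385450083 h off -1.1043881036513843 std 1.5486641619994415
 z at middle well 80.57400304288407 guess 82.0
```

View pics/rect.png

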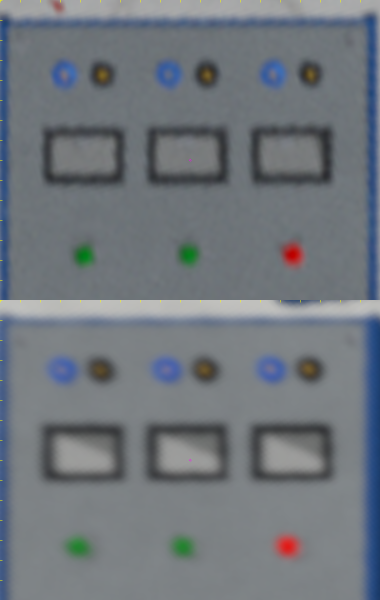

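Run:
```python
from h import *
a=np.radians(-14.5)
ex=np.array([np.cos(a),np.sin(a),0]);ey=np.array([-ex[1],ex[0],0]);es=ex*.866+np.array([0,0,.5])
for nm,z0 in(("top",79.46),("scene",80.57)):
    im=cv2.imread(f"pics/rect_{nm}.png").astype(int);X=np.load(nm+"0.npz")["X"]
    dk=(im.max(2)<75).astype(np.uint8)
    k,l,st,ce=cv2.connectedComponentsWithStats(dk)
    o=np.array([507.6,-36.3,58.])+es*48;o[2]=z0
    for i in range(1,k):
        if st[i,4]>2000:
            cx=st[i,0]+st[i,2]/2;cy=st[i,1]+st[i,3]/2
            y=95-cx/4;s=80-cy/4;print(nm,st[i],"y,s",y,s,"world",o+ey*y+es*s)
    for c in [(430,-60),(500,100),(500,-230),(515,260),(515,400),(420,330)]:
        f=np.linalg.norm(X[...,:2]-np.array(c),axis=-1)<15;print(c,np.median(X[f][:,2]).round(2),end=" ")
    print()
```

```text
top [ 505  257  157  108 4707] y,s -50.875 2.25 world [536.99231409 -96.45017265  80.585     ]
top [  89  259  157  108 4450] y,s 53.125 1.75 world [562.61262658   4.34559649  80.335     ]
top [ 297  259  157  107 4249] y,s 1.125 1.875 world [549.69766835 -46.02518444  80.3975    ]
(430, -60) -0.16 (500, 100) -0.23 (500, -230) -0.02 (515, 260) -0.64 (515, 400) -0.05 (420, 330) -0.2 
scene [ 300  253  150   55 2013] y,s 1.25 9.875 world [556.4362927  -47.63879866  85.5075    ]
scene [ 508  252  152   61 2411] y,s -51.0 9.375 world [542.93472956 -98.11609833  85.2575    ]
(430, -60) 1.4 (500, 100) -0.73 (500, -230) 1.34 (515, 260) 1.51 (515, 400) 1.93 (420, 330) 1.8
```

Call:
jog_arm(rows=[2.84,-1.58,0,0,0,0.0106,0,2.84,-1.58,0,0,0,0.0106,0,2.84,-1.58,0,0,0,0.0106,0,2.84,-1.58,0,0,0,0.0106,0,2.84,-1.58,0,0,0,0.0106,0,2.84,-1.58,0,0,0,0.0106,0,2.84,-1.58,0,0,0,0.0106,0,2.84,-1.58,0,0,0,0.0106,0,2.84,-1.58,0,0,0,0.0106,0,2.84,-1.58,0,0,0,0.0106,0,2.84,-1.58,0,0,0,0.0106,0,2.84,-1.58,0,0,0,0.0106,0,0,0,0,0,0,0,0,0,0,0,0,0,0,0], newtons=6)

```text
clock: 1.27
eef_pos: [517.6, 330.5, 212.6]
eef_rot: [-3.141, -0.001, 2.941]
wrist_force: [-1.1, -0.1, 0.6]
finger_gap: 93.5
finger_force: 0.0
```

Call:
jog_arm(rows=[0,0.07,-2.4,0,0,0,0,0,0,-2.4,0,0,0,0,0,0,-2.4,0,0,0,0,0,0,-2.4,0,0,0,0,0,0,-2.0,0,0,0,0,0,0,-1.5,0,0,0,0,0,0,0,0,0,0,0,0,0,0,0,0,0,0.3,0,0,0,0,0,0,0.6,0,0,0,0,0,0,1,0,0,0,0,0,0,1,0,0,0,0,0,0,1,0,0,0,0,0,0,1,0,0,0,0,0,0,1,0,0,0,0,0,0,1,0,0,0,0,0,0,1], newtons=6)

```text
clock: 2.6
eef_pos: [516.9, 332.2, 82.5]
eef_rot: [3.142, 0.0, 2.943]
wrist_force: [0.4, 0.1, 0.3]
finger_gap: 39.6
finger_force: 6.0
```

Call:
jog_arm(rows=[0,0,0.8,0,0,0,1,0,0,1.2,0,0,0,1,0,0,1.6,0,0,0,1,0,0,2.0,0,0,0,1,0,0,2.0,0,0,0,1,0,0,2.0,0,0,0,1,0,0,2.0,0,0,0,1,0,0,2.0,0,0,0,1,0,0,2.0,0,0,0,1,0,0,2.0,0,0,0,1,0,0,0,0,0,0,1,0,0,0,0,0,0,1,0,0,0,0,0,0,1,0,0,0,0,0,0,1], newtons=6)

```text
clock: 3.77
eef_pos: [516.5, 332.0, 257.3]
eef_rot: [-3.14, -0.001, 2.943]
wrist_force: [-0.0, -0.3, -0.3]
finger_gap: 40.0
finger_force: 6.0
```

Call:
jog_arm(rows=[-0.18,-1.2,0,0,0,-0.027,1,-0.18,-2.0,0,0,0,-0.027,1,-0.18,-2.6,0,-0.0094,-0.0362,0,1,-0.18,-2.6,0,-0.0094,-0.0362,0,1,-0.18,-2.6,0,-0.0094,-0.0362,0,1,-0.18,-2.6,0,-0.0094,-0.0362,0,1,-0.18,-2.6,0,-0.0094,-0.0362,0,1,-0.18,-2.6,0,-0.0094,-0.0362,0,1,-0.18,-2.6,0,-0.0094,-0.0362,0,1,-0.18,-2.6,0,-0.0094,-0.0362,0,1,-0.18,-2.6,-1,-0.0094,-0.0362,0,1,-0.18,-2.6,-1,-0.0094,-0.0362,0,1,-0.18,-2.6,-1,-0.0094,-0.0362,0,1,-0.18,-2.6,-1,-0.0094,-0.0362,0,1,-0.18,-2.6,-1,-0.0094,-0.0362,0,1,-0.18,-2.6,-1,-0.0094,-0.0362,0,1,-0.18,-1.3,-1,0,0,0,1,-0.18,-0.6,-1,0,0,0,1,0,0,0,0,0,0,1,0,0,0,0,0,0,1], newtons=6)

```text
clock: 5.43
eef_pos: [484.0, -82.9, 177.8]
eef_rot: [-3.141, 0.522, 2.888]
wrist_force: [0.1, -0.1, -0.4]
finger_gap: 39.1
finger_force: 6.0
```

```bash
cat > m3.py <<'E'
from h import *
import sys
from scipy.spatial.transform import Rotation as Ro
tag=sys.argv[1]
s=manip.read_state();Rt=Ro.from_euler("xyz",s["eef_rot"]).as_matrix();p0=np.array(s["eef_pos"])
print(p0.round(1),"tool y",Rt[:,1].round(3),"yaw",np.degrees(np.arctan2(Rt[1,1],Rt[0,1])),"z",Rt[:,2].round(3),"want z",[.484,-.125,-.866],s["finger_gap"])
W=np.array([537.7,-96.8,82.])
tip=p0+70.5*Rt[:,2];print("tip",tip.round(1)," tip->mouth in tool frame",((W-tip)@Rt).round(1))
out=[]
for nm in("top","scene"):
    p,d,X=cloud(nm);np.savez(f"{nm}_{tag}.npz",p=p,d=d,X=X)
    M=manip.camera_model(nm);K,R,t=[np.array(M[j],float) for j in("K","R","t")]
    pr=lambda P:(lambda c:(c[:2]/c[2]))(K@(R@np.asarray(P)+t.ravel()))
    T=(X-tip)@Rt  # tool coords rel. to expected tip; handles at z -100..-46
    b,g,r=[p[...,i].astype(int) for i in range(3)]
    o=(r>110)&(r>g+40)&(g>b)&(np.linalg.norm(T,axis=-1)<115)&(abs(T[...,0])<25)
    q=T[o];print(nm,"orange n",len(q),"lo",q.min(0).round(1),"hi",q.max(0).round(1))
    jw=(p.max(2)<75)&(abs(T[...,0])<20)&(abs(T[...,1])<25)&(T[...,2]>-52)&(T[...,2]<12)
    q=T[jw];print(nm,"jaw n",len(q),"pct",np.percentile(q,[3,50,97],axis=0).round(1) if len(q) else 0)
    c=pr(tip);x0,y0=int(c[0])-40,int(c[1])-35
    Sc=8
    im=cv2.resize(p[y0:y0+70,x0:x0+80],None,fx=Sc,fy=Sc,interpolation=cv2.INTER_CUBIC)
    def dot(P,col):
        a=pr(P);cv2.circle(im,(int((a[0]-x0+.5)*Sc),int((a[1]-y0+.5)*Sc)),3,col,-1)
    dot(tip,(255,0,255))
    for sy in(-13.2,13.2):
        dot(tip+Rt[:,1]*sy,(0,255,255)); dot(tip+Rt[:,1]*sy-50*Rt[:,2],(0,255,255))
    dot(W,(0,255,0))
    out.append(cv2.resize(im,(400,350)))
cv2.imwrite(f"pics/{tag}.png",np.hstack(out))
E
python3 m3.py a
```

```text
[484.  -82.9 177.8] tool y [ 0.251  0.968 -0.001] yaw 75.4664020006555 z [ 0.482 -0.126 -0.867] want z [0.484, -0.125, -0.866] 39.114370355568234
tip [518.  -91.7 116.7]  tip->mouth in tool frame [-0.3  0.1 40.2]
top orange n 178 lo [ -14.6  -25.  -102.5] hi [ 12.3  24.1 -50.8]
top jaw n 21 pct [[ -6.5 -11.2 -30.3]
 [ -5.3 -10.1 -15.7]
 [  1.   12.4  -3. ]]
scene orange n 158 lo [-22.1 -33.2 -94.1] hi [10.3 92.3 39.9]
scene jaw n 51 pct [[ -5.8 -16.2 -45.3]
 [ -0.8 -11.6 -19.5]
 [  1.6  11.1  -2. ]]
```

View pics/a.png

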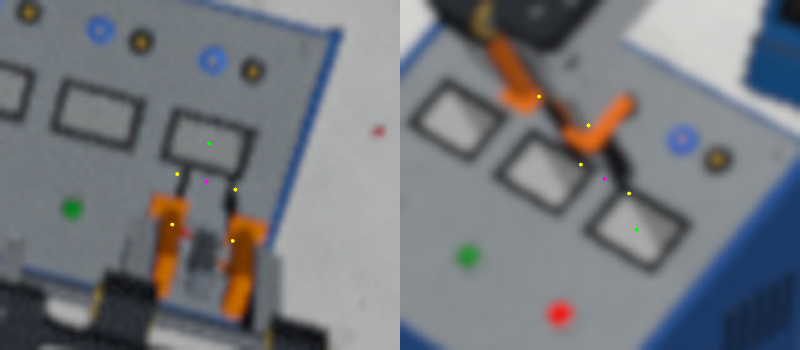

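The top crop puts the jaw tips at about (186,172) and (232,200), within a pixel or two of where I predicted. They are in line with the right well, whose mouth is marked at (208,143), so I'm inserting.

Call:
jog_arm(rows=[0.58,-0.12,-1.04,0,0,0,1,0.58,-0.15,-1.04,0,0,0,1,0.58,-0.15,-1.04,0,0,0,1,0.58,-0.15,-1.04,0,0,0,1,0,0,0,0,0,0,1,0,0,0,0,0,0,1], newtons=6)

```text
clock: 6.03
eef_pos: [507.7, -87.9, 137.0]
eef_rot: [-3.141, 0.523, 2.89]
wrist_force: [0.6, 0.1, -1.4]
finger_gap: 39.4
finger_force: 6.0
```

```bash
python3 m3.py b; python3 -c "
from cell import manip;print(manip.read_state()['wrist_force'])"
```

```text
[507.7 -87.9 137. ] tool y [ 0.249  0.968 -0.001] yaw 75.56909477451836 z [ 0.484 -0.125 -0.866] want z [0.484, -0.125, -0.866] 39.444703236678826
tip [541.8 -96.8  75.9]  tip->mouth in tool frame [ 0.4 -1.1 -7.3]
top orange n 160 lo [ -15.1  -24.4 -102.5] hi [11.4 24.4 -8.3]
top jaw n 50 pct [[-10.8 -18.9 -28.9]
 [ -5.5 -10.   -8.6]
 [ 14.   17.8  -3.3]]
scene orange n 141 lo [-22.6 -84.6 -90.6] hi [10.8 67.9 76.7]
scene jaw n 56 pct [[-12.8 -19.1 -43.1]
 [ -2.2 -12.  -13.6]
 [  2.4  12.   -1.5]]
[ 0.42546412  0.17879589 -0.55702378]
```

View pics/b.png

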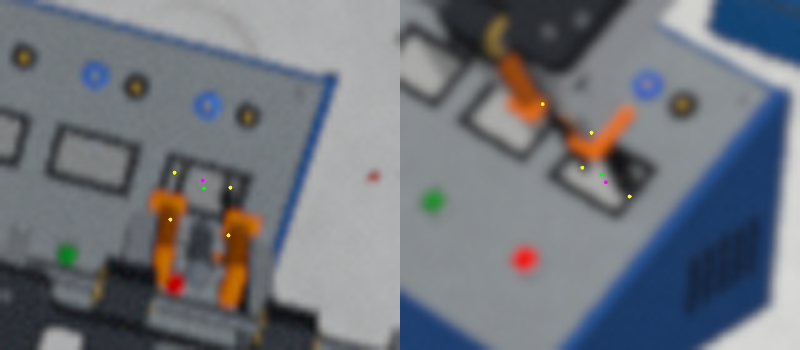

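The top crop shows the jaws at columns 183–232 inside the well rim at 165–245, centred to within 1 mm. Going deeper.

Call:
jog_arm(rows=[0,-0.05,0,0,0,0,1,0.22,-0.06,-0.4,0,0,0,1,0.22,-0.06,-0.4,0,0,0,1,0.22,-0.06,-0.4,0,0,0,1,0.22,-0.06,-0.4,0,0,0,1,0.22,-0.06,-0.4,0,0,0,1,0.22,-0.06,-0.4,0,0,0,1,0,0,0,0,0,0,1,0,0,0,0,0,0,1], newtons=6)

```text
clock: 6.88
eef_pos: [520.8, -92.6, 112.5]
eef_rot: [-3.141, 0.523, 2.889]
wrist_force: [-0.4, 0.7, -0.7]
finger_gap: 39.6
finger_force: 6.0
```

Call:
jog_arm(rows=[0.15,-0.04,-0.26,0,0,0,1,0.15,-0.04,-0.26,0,0,0,1,0.15,-0.04,-0.26,0,0,0,1,0,0,0,0,0,0,1,0,0,0,0,0,0,1], newtons=6)

```text
clock: 7.3
eef_pos: [525.3, -93.8, 104.9]
eef_rot: [-3.141, 0.523, 2.889]
wrist_force: [0.0, -1.0, -0.4]
finger_gap: 39.6
finger_force: 6.0
```

No contact. Now I squeeze on the fuse.

Call:
jog_arm(rows=[0,0,0,0,0,0,1,0,0,0,0,0,0,1,0,0,0,0,0,0,1,0,0,0,0,0,0,1,0,0,0,0,0,0,1,0,0,0,0,0,0,1], newtons=24)

```text
clock: 7.8
eef_pos: [525.3, -93.8, 105.1]
eef_rot: [-3.141, 0.524, 2.889]
wrist_force: [-0.0, -0.9, -0.8]
finger_gap: 29.9
finger_force: 24.0
```

Call:
jog_arm(rows=[-0.2,0.05,0.36,0,0,0,1,-0.4,0.1,0.7,0,0,0,1,-0.45,0.12,0.8,0,0,0,1,-0.45,0.12,0.8,0,0,0,1,-0.45,0.12,0.8,0,0,0,1,-0.45,0.12,0.8,0,0,0,1,-0.45,0.12,0.8,0,0,0,1,-0.45,0.12,0.8,0,0,0,1,-0.45,0.12,0.8,0,0,0,1,-0.45,0.12,0.8,0,0,0,1,-0.45,0.12,0.8,0,0,0,1,-0.45,0.12,0.8,0,0,0,1,-0.45,0.12,0.8,0,0,0,1,-0.2,0.05,0.36,0,0,0,1,0,0,0,0,0,0,1,0,0,0,0,0,0,1,0,0,0,0,0,0,1], newtons=24)

```text
clock: 9.22
eef_pos: [467.8, -78.6, 206.8]
eef_rot: [-3.141, 0.523, 2.889]
wrist_force: [0.4, 0.1, -1.0]
finger_gap: 30.1
finger_force: 24.0
```

```bash
python3 m3.py c
```

```text
[467.8 -78.6 206.8] tool y [ 0.25   0.968 -0.001] yaw 75.51718962567836 z [ 0.483 -0.126 -0.866] want z [0.484, -0.125, -0.866] 30.085152409725506
tip [501.9 -87.5 145.8]  tip->mouth in tool frame [-0.2 -0.  73.7]
top orange n 189 lo [ -14.9  -20.1 -110. ] hi [  7.3  19.9 -50.8]
top jaw n 22 pct [[ -7.   -7.3 -34.1]
 [ -4.6  -4.8 -16.2]
 [  2.9   7.8  -8.2]]
scene orange n 174 lo [ -14.9  -27.8 -102.7] hi [ 11.   18.9 -20.3]
scene jaw n 35 pct [[ -5.8 -11.4 -30.8]
 [ -1.6  -8.3 -16.1]
 [  2.4   3.6  -4.4]]
```

View pics/c.png

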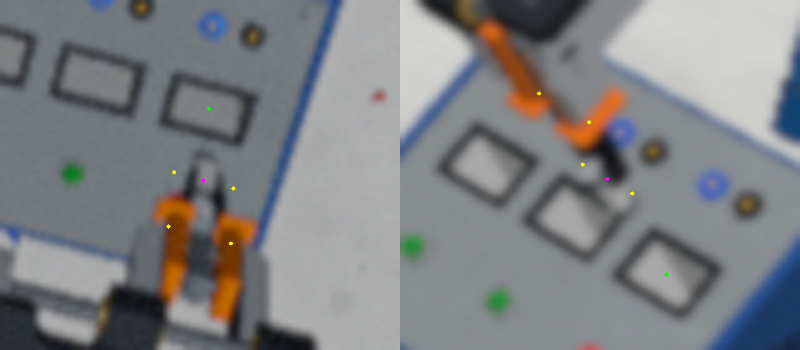

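The fuse is gripped between the jaws, its lower end at (203,158) in the top crop and (622,203) in the scene crop. Next I move it over the dish.

Call:
jog_arm(rows=[0.08,-0.8,0,0,0,0,1,0.17,-1.6,0,0.0109,0.0422,0,1,0.17,-2.0,0,0.0109,0.0422,0,1,0.17,-2.0,0,0.0109,0.0422,0,1,0.17,-2.0,0,0.0109,0.0422,0,1,0.17,-2.0,0,0.0109,0.0422,0,1,0.17,-2.0,0,0.0109,0.0422,0,1,0.17,-2.0,0,0.0109,0.0422,0,1,0.17,-2.0,0,0.0109,0.0422,0,1,0.17,-2.0,0,0.0109,0.0422,0,1,0.17,-2.0,-0.5,0.0109,0.0422,0,1,0.17,-1.6,-0.8,0.0109,0.0422,0,1,0.09,-1.2,-1.2,0.0109,0.0422,0,1,0,0,-1.5,0,0,0,1,0,0,-1.5,0,0,0,1,0,0,-1.5,0,0,0,1,0,0,-1.2,0,0,0,1,0,0,0,0,0,0,1,0,0,0,0,0,0,1], newtons=24)

```text
clock: 10.9
eef_pos: [488.2, -310.6, 124.9]
eef_rot: [-3.141, -0.0, 2.889]
wrist_force: [-0.3, 0.6, -0.5]
finger_gap: 30.1
finger_force: 24.0
```

Call:
jog_arm(rows=[0,0,-0.8,0,0,0,1,0,0,-0.8,0,0,0,1,0,0,-0.5,0,0,0,1,0,0,-0.3,0,0,0,1,0,0,0,0,0,0,1,0,0,0,0,0,0,1], newtons=24)

```text
clock: 11.4
eef_pos: [488.3, -310.6, 101.3]
eef_rot: [-3.141, 0.001, 2.889]
wrist_force: [0.4, -0.9, -2.2]
finger_gap: 29.8
finger_force: 24.0
```

Call:
jog_arm(rows=[0,0,0,0,0,0,1,0,0,0,0,0,0,1,0,0,0,0,0,0,1,0,0,0,0,0,0,1,0,0,0,0,0,0,1,0,0,0,0,0,0,1,0,0,0,0,0,0,1], newtons=5.5)

```text
clock: 11.98
eef_pos: [488.2, -310.7, 101.3]
eef_rot: [-3.141, 0.001, 2.889]
wrist_force: [1.2, -0.3, -1.6]
finger_gap: 39.4
finger_force: 5.5
```

Jaws are open. I lift gently and look.

Call:
jog_arm(rows=[0,0,0.3,0,0,0,1,0,0,0.5,0,0,0,1,0,0,0.8,0,0,0,1,0,0,1.2,0,0,0,1,0,0,1.5,0,0,0,1,0,0,2,0,0,0,1,0,0,2,0,0,0,1,0,0,2,0,0,0,1,0,0,2,0,0,0,1,0,0,2,0,0,0,1,0,0,1,0,0,0,1,0,0,0,0,0,0,1,0,0,0,0,0,0,1], newtons=6)

```text
clock: 13.07
eef_pos: [488.2, -310.6, 254.3]
eef_rot: [-3.141, 0.001, 2.889]
wrist_force: [-0.8, 0.7, -2.1]
finger_gap: 39.5
finger_force: 6.0
```

Run:
```python
from h import *
p,d,X=cloud("scene");m=cv2.resize(p[270:370,390:550],(640,400),interpolation=cv2.INTER_CUBIC);cv2.imwrite("pics/d.png",m)
print(manip.read_state()["eef_pos"])
```

```text
[ 487.97641064 -310.465696    253.40505437]
```

View pics/d.png

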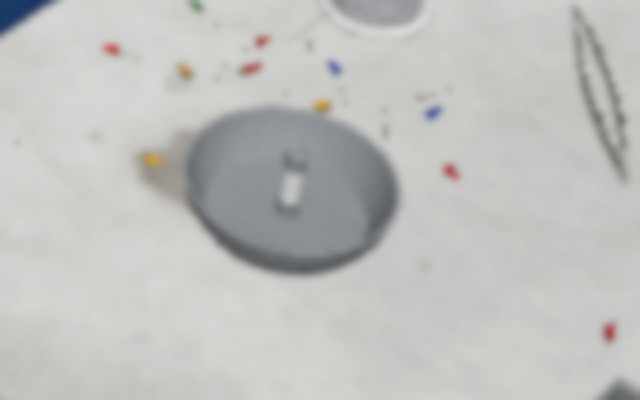

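The fuse stands or lies near the middle of the dish, at crop (290,185). Next, the tongs go back.

Call:
jog_arm(rows=[0.144,1.5,0,0,0,0.0027,1,0.144,2.5,0,0,0,0.0027,1,0.144,3.5,0,0,0,0.0027,1,0.144,3.5,0,0,0,0.0027,1,0.144,3.5,0,0,0,0.0027,1,0.144,3.5,0,0,0,0.0027,1,0.144,3.5,0,0,0,0.0027,1,0.144,3.5,0,0,0,0.0027,1,0.144,3.5,0,0,0,0.0027,1,0.144,3.5,0,0,0,0.0027,1,0.144,3.5,0,0,0,0.0027,1,0.144,3.5,0,0,0,0.0027,1,0.144,3.5,0,0,0,0.0027,1,0.144,3.5,0,0,0,0.0027,1,0.144,3.5,0,0,0,0.0027,1,0.144,3.5,0,0,0,0.0027,1,0.144,3.5,0,0,0,0.0027,1,0.144,3.2,0,0,0,0.0027,1,0.144,2.6,0,0,0,0.0027,1,0.144,1.96,0,0,0,0.0027,1], newtons=6)

```text
clock: 14.78
eef_pos: [515.7, 334.6, 252.8]
eef_rot: [-3.14, -0.001, 2.945]
wrist_force: [-0.3, 0.2, -0.5]
finger_gap: 39.2
finger_force: 6.0
```

Call:
jog_arm(rows=[0,0,0,0,0,0,1,0,0,0,0,0,0,1,0,0,0,0,0,0,1], newtons=6)

```text
clock: 15.03
eef_pos: [516.5, 331.7, 253.5]
eef_rot: [-3.14, -0.0, 2.943]
wrist_force: [0.7, -0.7, -0.3]
finger_gap: 39.7
finger_force: 6.0
```

Call:
jog_arm(rows=[0,0,-1.5,0,0,0,1,0,0,-2,0,0,0,1,0,0,-2,0,0,0,1,0,0,-2,0,0,0,1,0,0,-1.5,0,0,0,1,0,0,-0.8,0,0,0,1,0.02,0.03,-0.5,0,0,0,1,0,0,0,0,0,0,1], newtons=6)

```text
clock: 15.7
eef_pos: [517.2, 331.7, 150.8]
eef_rot: [-3.14, -0.0, 2.942]
wrist_force: [-0.4, 0.4, -0.6]
finger_gap: 39.4
finger_force: 6.0
```

```bash
sed 's/^W=.*/W=np.array([516.9,331.8,62.])/' m3.py > m4.py; python3 m4.py e
```

```text
[517.2 331.7 150.8] tool y [ 0.198  0.98  -0.001] yaw 78.59281299645009 z [-0.    -0.001 -1.   ] want z [0.484, -0.125, -0.866] 39.391860981462365
tip [517.1 331.6  80.3]  tip->mouth in tool frame [ 0.3  0.1 18.3]Traceback (most recent call last):
  File "m4.py", line 17, in <module>
    q=T[o];print(nm,"orange n",len(q),"lo",q.min(0).round(1),"hi",q.max(0).round(1))
                                           ~~~~~^^^
    return umr_minimum(a, axis, None, out, keepdims, initial, where)
ValueError: zero-size array to reduction operation minimum which has no identity
```

Top view is blocked by the gripper. The pose matches the original, so I lower slowly and watch the force.

Call:
jog_arm(rows=[0,0,-0.5,0,0,0,1,0,0,-0.6,0,0,0,1,0,0,-0.6,0,0,0,1,0,0,-0.6,0,0,0,1,0,0,-0.5,0,0,0,1,0,0,0,0,0,0,1], newtons=6)

```text
clock: 16.25
eef_pos: [516.8, 332.0, 121.8]
eef_rot: [-3.14, -0.001, 2.943]
wrist_force: [-0.3, 0.5, -1.0]
finger_gap: 39.4
finger_force: 6.0
```

Call:
jog_arm(rows=[0,0,-0.6,0,0,0,1,0,0,-0.7,0,0,0,1,0,0,-0.7,0,0,0,1,0,0,-0.7,0,0,0,1,0,0,-0.6,0,0,0,1,0,0,-0.4,0,0,0,1,0,0,-0.2,0,0,0,1,0,0,0,0,0,0,1], newtons=6)

```text
clock: 16.92
eef_pos: [517.6, 332.1, 84.2]
eef_rot: [-3.141, 0.001, 2.943]
wrist_force: [1.2, -1.2, 2.4]
finger_gap: 39.7
finger_force: 6.0
```

Call:
jog_arm(rows=[0,0,-0.1,0,0,0,1,0,0,0,0,0,0,0.5,0,0,0,0,0,0,0.3,0,0,0,0,0,0,0,0,0,0,0,0,0,0,0,0,0,0,0,0,0,0,0,0,0,0,0,0,0,0,0,0,0,0,0], newtons=6)

```text
clock: 17.58
eef_pos: [517.2, 332.3, 83.2]
eef_rot: [-3.141, 0.001, 2.943]
wrist_force: [-0.3, 0.1, 0.1]
finger_gap: 82.9
finger_force: 0.0
```

Call:
jog_arm(rows=[0,0,1,0,0,0,0,0,0,2,0,0,0,0,0,0,2.5,0,0,0,0,0,0,2.5,0,0,0,0,0,0,2.5,0,0,0,0,0,0,2.5,0,0,0,0,-3,1.7,0,0,0,0,0,-3,1.7,0,0,0,0,0,-3,1.7,0,0,0,0,0,-3,1.7,0,0,0,0,0,-3,1.7,0,0,0,0,0,-3,1.7,0,0,0,0,0,-3,1.7,0,0,0,0,0,-3,1.7,0,0,0,0,0,0,0,0,0,0,0,0,0,0,0,0,0,0,0])

```text
clock: 18.92
eef_pos: [276.1, 468.9, 214.1]
eef_rot: [3.141, 0.001, 2.946]
wrist_force: [0.0, -0.1, -1.1]
finger_gap: 94.2
finger_force: 0.0
```

Run:
```python
from h import *
ims=[]
for n in("top","scene"):
    p,d,X=cloud(n);ims.append(p)
    for c,lo,hi in(((517,331),92,130),((517,331),56,69)):
        f=(np.linalg.norm(X[...,:2]-np.array(c),axis=-1)<60)&(X[...,2]>lo)&(X[...,2]<hi);print(n,f.sum(),cv2.minAreaRect(X[f][:,:2].astype(np.float32)),X[f][:,2].max())
cv2.imwrite("pics/f.png",np.hstack([cv2.resize(ims[0][180:340,130:480],(400,183)),cv2.resize(ims[1][150:350,160:510],(400,183))]))
```

```text
top 156 ((518.529052734375, 331.36932373046875), (40.87417984008789, 19.498071670532227), 78.38490295410156) 115.98500776095055
top 161 ((517.382080078125, 331.94805908203125), (52.32172775268555, 31.948299407958984), 77.90486145019531) 68.689492620377
scene 191 ((517.5123901367188, 328.74310302734375), (43.373512268066406, 22.218704223632812), 78.39154052734375) 116.56242157663996
scene 167 ((516.8402709960938, 330.943115234375), (56.83502960205078, 35.1155891418457), 76.83195495605469) 68.97935643953333
```

View pics/f.png

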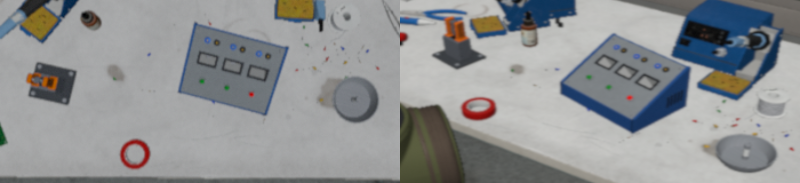

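The tongs are upright in their rest at top crop (42,82), within about 1 mm of where they started. The fuse is in the dish at scene crop (745,153), and the bystanders haven't moved.

```bash
python3 -c "
from cell import manip;print(manip.sign_off())"
```

```text
the job is handed in; nothing more can be done
None
```

The blown fuse (right well) is in the steel dish, the tongs hang released in their rest, and the job was handed in at about 19 s; the hand-in returned no verdict.

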